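# Fetch the brass spacer out of the drilling fixture with the sprung tongs

## Robot

A 7-joint arm with a two-finger parallel gripper is mounted at the origin on a cart in front of the work surface, level with it; the furniture and walls round the work are solid. World frame = base frame: x ahead of the robot, y to its left, z up, the work surface at z = 0. Lengths are in m, angles in rad, forces in N, time in s.
With the tool pointing down it reaches from about 0.4 to 0.85 m from the base axis. Payload 6.9 kg.
Tool frame: the origin (TCP) lies at the very end of the fingers, on their centre line; the grasp point (between the pads) lies tcp_to_grasp behind it (tcp_to_grasp is the distance from the TCP to the grasp point, in m); z points along the fingers, y is the line along which they close (so a half turn about z gives the same grasp; the last joint's range is limited). The gripper opens to 85 mm and grips with 20 to 120 N. Pads are 22 mm wide; open, the fingers measure 114 mm over their backs; the gripper's body (76 mm by 85 mm) begins 54 mm behind the grasp point. The pads swing forward as they close: fully open they stand 13 mm farther back than shut.
Start: joints at [1.437, 0.507, -0.238, 1.5, 0.126, 1.149, -0.155], TCP at [0.148, -0.607, 0.199] pointing down, gripper open.
Joint ranges: [-3.08, 3.08], [-0.24, 2.05], [-1.43, 1.35], [0, 2.5], [-1.52, 4.66], [0.17, 1.96], [-2.89, 2.89]. Speed limits (rad/s): [2.39, 2.39, 3.14, 3.14, 3.14, 3.14, 3.14].

## Interface

Orientations are given as [roll, pitch, yaw] about the fixed x, y, z axes, in that order (R = Rz(yaw) Ry(pitch) Rx(roll)).
In Python, from bench import * gives the robot as it stands.
- The arm moves only by the tool arm_command, never from a script. Its argument "moves" is a list of rows, each an object with "fingers": the finger opening in mm, from 0 to 85.4; "travel": the shift along the world's x, y, z in mm, a list of three; "yaw": the turn about the world's z in degrees. A call has 1 to 5 rows; each row is the pose to reach, as a shift and turn from the pose commanded when the call began; what a row does not reach only later rows make up. A row lasts 1/10 s, in which the tool goes at most 50 mm and 8.59 degrees, less where a joint would pass 70% of its speed; a pose out of reach is approached as far as the arm can. A call with a gripper value outside its range is refused whole. The fingers move at their own pace and stop on an object; "squeeze" is the grip in N (left out, the last holds). Time passes only in rows, so rows that repeat a pose let the fingers close. It gives the time, the measured TCP pose, the force, the opening and the grip force at its end, in the units of the state.
- get_obs(): the state, without advancing time (a new reading comes with each control period).
- read_camera(name): name is "scene" or "top" or "wrist"; returns the picture (384x512x3 uint8, red, green, blue); there is no depth.
- calibration(name): a dict with "intrinsics" (3x3 intrinsics, pixels), "position" and "orientation" of the camera in the world. Camera axes: x right, y down, z forward; pixel columns grow to the right and rows downward; lengths in m; the calibration is good to about 2 mm. A picture is of the moment at which its call begins: read the wrist's pose just before it. calibration takes no time and is no camera call; for the wrist camera it gives the pose at the moment of the call.
- job_done(): hands the job in; it is judged then, once.
The state is a dict: "time_s": time; "joints": joint angles; "dq": joint speeds; "joint_torque": joint torques, N m; "position": TCP position; "orientation": TCP orientation; "wrist_force": force on the tool from outside, world axes, zero at the start; "torque": the same for the moment, N m; "opening": finger opening in m; "finger_force": force on a finger pad.
Only numpy, scipy, OpenCV 4.12 (cv2) and the standard library are available. Lean on these libraries where they do the work, as an engineer would, in place of code of your own. Each camera call takes 0.05 s, during which the arm holds its last target. There are 200 camera calls.

## Task

Take the sprung tongs out of their wooden stand, reach with them into the deep pocket of the blue fixture, squeeze them just firmly enough to draw out the brass spacer without bruising it (no more than 16 N on it), and lower it into the tin dish, letting go only when it is right down at the dish's floor. Then stand the tongs back upright in their stand. Handle everything gently, and leave the fixture, the spirit level, the folding rule and the wooden block as they are.

Things in the scene. Friction and masses are not known exactly. Their poses are not given: they have to be found in the camera images.
- tongs: Sprung tongs standing upright, 140 mm tall, 0.22 kg. Origin midway between the jaw tips, at their height; z up the legs, y the way the legs move. Two steel legs 12 mm wide (x), 5 mm thick (y), stay parallel and close to the middle under a dark head (18 x 16 mm, 127 to 138 mm up). Open: 24 mm between the jaws, 34 mm over them; each leg can travel 7 mm.
- tongs_grip (a point): Middle of the red grip pads on the legs' outsides, 105 mm above the jaw tips: take the tongs here, closing along their y. The pads are 18 mm wide, 34 mm high and 40 mm over both when open; the jaws are always 16 mm less apart than the pads are over both. Held lightly (6 to 9 N), the tongs creep some mm down in the grip, so feel for the floor under them.
- jaw_left: The tongs' leg and jaw on the +y side; its origin is the tongs' origin when open and moves in y with the leg. A spring behind each leg pushes it open, slack when fully open and growing evenly with the travel. How strong it is must be felt: 12 to 28 N on each pad where the jaws meet the spacer. What the fingers press beyond that is the squeeze on the spacer.
- jaw_right: The tongs' leg and jaw on the -y side; its origin is the tongs' origin when open and moves in y with the leg. Mirror of the left one, with an equal spring.
- stand: Fixed pale wooden block, 70 x 84 x 55 mm, origin under its centre. A slot in the middle of its top, 18 mm (x) by 46 mm (y) and 45 mm deep (floor 10 mm above the origin), holds the tongs loosely upright, standing on their jaw tips.
- fixture: Fixed blue block, 84 x 90 x 75 mm, origin under its centre. A pocket in the middle of its top is 24 mm (x) by 44 mm (y), 60 mm deep (floor 15 mm above the origin). Low in it a rib on the +x wall and a sprung keeper in the -x wall, 4 mm wide in y, tops up to 45 mm above the origin, pinch the spacer, so it must be drawn up against a drag of 1 to 15 N that differs each time.
- pocket_mouth (a point): Centre of the pocket's mouth, on top of the fixture; axes as the fixture's.
- spacer: Brass spacer, a round about 14 mm in diameter (not gauged: 13 to 15) and 22 mm high, standing on the pocket's floor, near its middle in x and up to 2 mm off it in y. Origin at the centre of its lower end, z its axis. About 28 g. A jaw bruises it beyond 16 N; to draw it out takes from 2 to 11.5 N of squeeze by each jaw, depending on the keeper's drag, which is not known.
- dish: Round tin dish, loose, 109 mm over the rim, 36 mm high, origin under its centre; flat floor 3 mm thick and 78 mm across, sloping wall.
- level: Wooden spirit level standing on its long edge on the bench, 257 x 27 x 49 mm; leave it alone.
- rule: Yellow folding rule lying on the bench, 201 x 36 x 4 mm; leave it alone.
- offcut: Brown wooden block lying on the bench, 123 x 66 x 45 mm; leave it alone.
There are look-alikes about, which are no part of the job. There is more than one size of the tongs; the one meant has the size given above.

How it is judged:
On the way, in this order (a step that is already met when the one before it is completed fails the run):
1. the tongs are lifted out of the stand (z of tongs in the frame of stand above 0.06 m), for 0.1 s.
2. the spacer is gripped between both jaws down in the pocket (contact force between each of jaw_left, jaw_right and spacer above 1.5 N and z of spacer in the frame of fixture below 0.035 m), for 0.1 s.
3. the spacer is drawn clear of the fixture in the jaws (z of spacer in the frame of fixture above 0.078 m and contact force between each of jaw_left, jaw_right and spacer above 1 N), for 0.1 s.
4. the spacer, still in the jaws, is lowered to within 15 mm of the dish's floor (horizontal distance between spacer and dish below 0.04 m and z of spacer in the frame of dish below 0.018 m and contact force between each of jaw_left, jaw_right and spacer above 1 N), for 0.1 s.
At the end, for the whole second after the job is handed in: The spacer lies at rest in the tin dish (within 46 mm of its centre, dish level), and the tongs stand released and at rest in their stand's slot, jaw tips within 10 mm of its floor, tilted less than 0.25 rad (horizontal distance between spacer and dish below 0.046 m and z of spacer in the frame of dish below 0.03 m and contact force between spacer and dish above 0.05 N and linear speed of each of spacer, tongs below 0.05 m/s and angle between dish's own z axis and vertical below 0.1 rad and horizontal distance between tongs and stand below 0.02 m and z of tongs in the frame of stand below 0.02 m and angle between tongs's own z axis and vertical below 0.25 rad); the robot touches nothing.
It fails at once if a jaw presses the spacer with more than 16 N (contact force between any of jaw_left, jaw_right and spacer above 16 N).
It fails at once if the tongs are rammed into the fixture with more than 25 N (contact force between tongs and fixture above 25 N).
It fails at once if the dish is shoved more than 50 mm (distance of dish from where it was at the start of the episode above 0.05 m).
It fails at once if a bystander is moved more than 15 mm (distance of any of level, rule, offcut from where it was at the start of the episode above 0.015 m).
It also fails if it takes over 64 s, if anything falls off the work surface, if the arm or the gripper's body presses on something with over 40 N, if the wrist force passes 120 N, or if a joint passes its speed limit or range.

## Working session

There is one attempt and no reset: what is moved stays moved. The work goes in short steps, Python scripts to look and compute and a tool call to move; the robot and the scene stay as the last step left them, time stands still between calls to the robot, and variables do not carry over. Pictures are saved under pics/ and viewed, at most 10 in all, crops included, and the job is handed in when it is done.

Besides the shell and the picture viewer there is one more tool, called after ">>>" as name(argument=value, ...), one argument or row to a line, values as JSON. arm_command: Moves the arm, as the interface text tells. Its arguments: {"type":"object","properties":{"moves":{"type":"array"},"squeeze":{"type":"number"}},"required":["moves"]}

```bash
mkdir -p pics; ls; python3 - <<'E'
from bench import *
import cv2,numpy as np
o=get_obs();print(o)
for n in ("top","scene"):
    im=read_camera(n);c=calibration(n)
    print(n,c)
    np.save(f"pics/{n}0.npy",im)
    cv2.imwrite(f"pics/{n}0.png",cv2.resize(im[:,:,::-1],(800,600),interpolation=cv2.INTER_CUBIC))
E
```

```text
pics
{'time_s': 0.0, 'joints': array([ 1.43647863,  0.50835603, -0.23752958,  1.50111435,  0.12569063,
        1.14890258, -0.15481825]), 'dq': array([-7.11988171e-04,  2.52564705e-04, -6.44680809e-04,  8.02810313e-04,
       -1.92441923e-03,  2.73739865e-05,  1.16601564e-03]), 'joint_torque': array([-1.18998578e-03, -6.20593357e+01, -2.18701825e+00, -2.49651486e+01,
        1.27684718e-02,  1.19971106e-02,  2.40044818e-05]), 'position': array([ 0.14825102, -0.6065927 ,  0.19782497]), 'orientation': array([-3.13980099e+00,  1.95794558e-05,  2.39815001e-01]), 'wrist_force': array([0.83760183, 0.1304342 , 1.041937  ]), 'torque': array([-0.03311759, -0.00419691, -0.04983145]), 'finger_force': 0.0, 'opening': 0.0853177563370353}
top {'intrinsics': array([[360.28381629,   0.        , 255.82985235],
       [  0.        , 360.28381629, 186.08025504],
       [  0.        ,   0.        ,   1.        ]]), 'position': array([0.42162797, 0.0798254 , 1.02232949]), 'orientation': array([-3.04092824,  0.02908458, -1.58394798])}
scene {'intrinsics': array([[383.33272446,   0.        , 250.75859043],
       [  0.        , 383.33272446, 197.95460447],
       [  0.        ,   0.        ,   1.        ]]), 'position': array([0.18745871, 0.79149212, 0.59647336]), 'orientation': array([-2.14485536,  0.02346972, -2.73352039])}
```

View pics/top0.png

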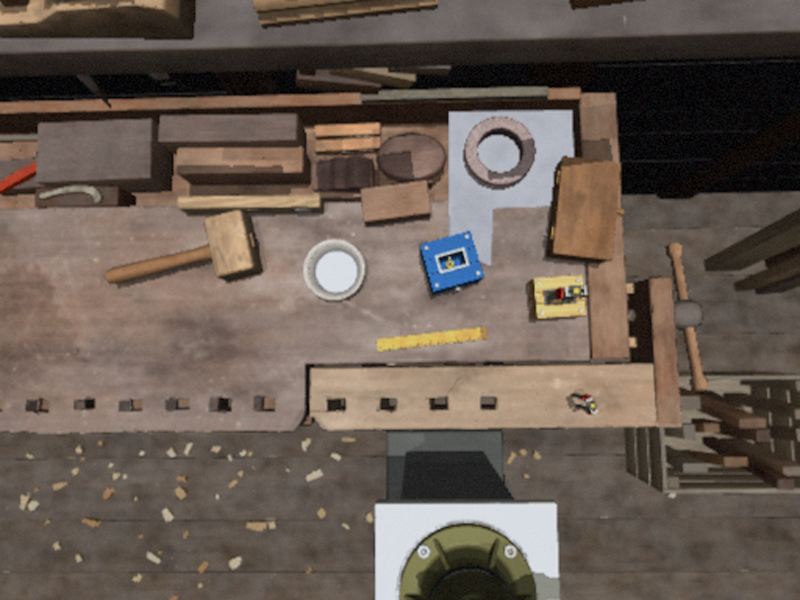

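View pics/scene0.png

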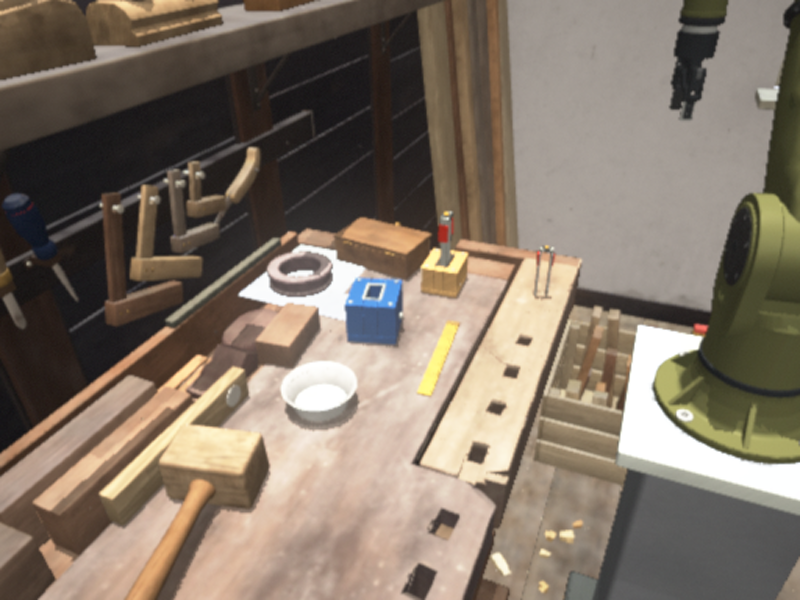

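The top view shows the dish at (335,268), the blue fixture at (452,262) and the stand with the tongs at (560,297). A smaller look-alike pair of tongs is at (585,402). Next I'll measure these.

```bash
cat > h.py <<'E'
import numpy as np,cv2
from scipy.spatial.transform import Rotation as R
def ray(c,uv):
    K=c["intrinsics"];d=np.linalg.solve(K,[uv[0],uv[1],1.]);return c["position"],R.from_euler("xyz",c["orientation"]).as_matrix()@d
def onz(c,uv,z):
    p,d=ray(c,uv);return (p+d*(z-p[2])/d[2])
def proj(c,P):
    q=R.from_euler("xyz",c["orientation"]).as_matrix().T@(np.asarray(P)-c["position"]);q=c["intrinsics"]@q;return q[:2]/q[2]
def blob(m,k=0):
    n,l,s,ce=cv2.connectedComponentsWithStats(m.astype(np.uint8));i=1+np.argsort(-s[1:,4])[k];return l==i,s[i],ce[i]
def box(c,m,z):
    ys,xs=np.nonzero(m);pts=np.array([onz(c,(x,y),z)[:2] for x,y in zip(xs,ys)],np.float32)*1000
    return cv2.minAreaRect(pts),pts.mean(0)
E
python3 - <<'E'
from bench import *
from h import *
im=np.load("pics/top0.npy");c=calibration("top")
hsv=cv2.cvtColor(im,cv2.COLOR_RGB2HSV)
H,S,V=[hsv[:,:,i].astype(int) for i in range(3)]
def roi(x0,y0,x1,y1):
    m=np.zeros(H.shape,bool);m[int(y0*.64):int(y1*.64),int(x0*.64):int(x1*.64)]=1;return m
m,_,ce=blob((H>95)&(H<130)&(S>120)&roi(400,215,500,310));print("fix",ce,box(c,m,.075))
m,_,ce=blob((H>18)&(H<35)&(S>90)&(V>120)&roi(515,260,600,330));print("stand",ce,box(c,m,.055))
m,_,ce=blob((H>18)&(H<35)&(S>90)&(V>120)&roi(360,315,500,360));print("rule",ce,box(c,m,.004))
m,_,ce=blob((S<75)&(V>110)&roi(295,230,375,310));print("dish",ce,box(c,m,.036))
m,_,ce=blob(((H<8)|(H>172))&(S>140)&roi(530,270,600,320));print("red",ce,onz(c,ce,.115),box(c,m,.115))
crop=im[150:215,255:385,::-1];cv2.imwrite("pics/crop0.png",cv2.resize(crop,None,fx=6,fy=6,interpolation=cv2.INTER_CUBIC))
E
```

```text
fix [288.4180432  167.98602287] (((566.1622314453125, 18.279582977294922), (86.67958068847656, 90.48277282714844), 14.781558990478516), array([564.59406 ,  19.117353], dtype=float32))
stand [356.82213439 190.3083004 ] (((506.2170104980469, -165.98997497558594), (70.06297302246094, 83.4241714477539), 3.0249080657958984), array([ 504.08212, -163.34694], dtype=float32))
rule [274.2259887  216.65348399] (((437.6487121582031, 57.30458068847656), (22.34212303161621, 189.68043518066406), 5.978198528289795), array([437.6201,  57.5065], dtype=float32))
dish [213.31825153 171.74424847] (((563.4473876953125, 224.76425170898438), (143.9413604736328, 140.223388671875), 89.12915802001953), array([563.69165, 224.67032], dtype=float32))
red [358.03225806 187.38709677] [ 0.50622457 -0.15159966  0.115     ] (((507.1763000488281, -151.56068420410156), (9.967316627502441, 15.328686714172363), 87.65814208984375), array([ 506.2268 , -151.59946], dtype=float32))
```

View pics/crop0.png

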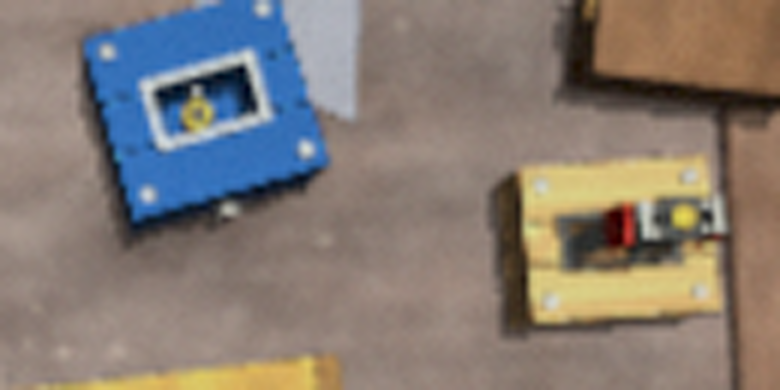

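>>> arm_command(
  moves=[
    {"fingers": 85, "travel": [29, 36, 8], "yaw": -2},
    {"fingers": 85, "travel": [58, 72, 16], "yaw": -4},
    {"fingers": 85, "travel": [87, 108, 24], "yaw": -6},
    {"fingers": 85, "travel": [116, 144, 32], "yaw": -8},
    {"fingers": 85, "travel": [145, 180, 40], "yaw": -10},
  ],
)

```text
time_s: 0.6
position: [0.2941, -0.4253, 0.2387]
orientation: [-3.141, 0.0, 0.064]
wrist_force: [1.1, -1.0, -0.1]
opening: 0.0852
finger_force: 0.0
```

>>> arm_command(
  moves=[
    {"fingers": 85, "travel": [31, 38, 0], "yaw": 0},
    {"fingers": 85, "travel": [62, 76, 0], "yaw": 0},
    {"fingers": 85, "travel": [93, 114, 0], "yaw": 0},
    {"fingers": 85, "travel": [124, 152, 0], "yaw": 0},
    {"fingers": 85, "travel": [155, 190, 0], "yaw": 0},
  ],
)

```text
time_s: 1.1
position: [0.4491, -0.2354, 0.2386]
orientation: [3.142, 0.0, 0.065]
wrist_force: [0.3, -0.4, 0.2]
opening: 0.0849
finger_force: 0.0
```

```bash
python3 - <<'E'
from bench import *
import bench
from h import *
print([n for n in dir(bench) if n[0]!='_'])
print(globals().get("tcp_to_grasp"))
o=get_obs();print(o["time_s"],o["position"],o["orientation"],o["wrist_force"])
c=calibration("wrist");im=read_camera("wrist");np.save("pics/w1.npy",im);print(c)
cv2.imwrite("pics/w1.png",im[:,:,::-1])
E
```

```text
['IKError', 'calibration', 'get_obs', 'job_done', 'read_camera', 'tcp_to_grasp']
0.0187
1.1 [ 0.44911165 -0.23540599  0.23858645] [3.14154428e+00 2.76466027e-04 6.49608188e-02] [ 0.27486041 -0.44986554  0.21493647]
{'intrinsics': array([[336.46388932,   0.        , 253.27312663],
       [  0.        , 336.46388932, 187.74873623],
       [  0.        ,   0.        ,   1.        ]]), 'position': array([ 0.52143832, -0.23018214,  0.41361969]), 'orientation': array([ 2.85664312e+00,  6.71498230e-04, -1.50581386e+00])}
```

View pics/w1.png

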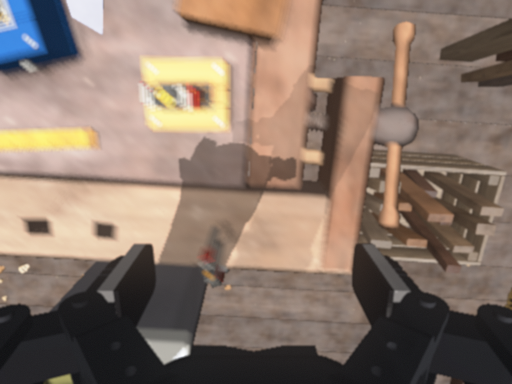

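Wrist view: stand at about (186,95), with the tongs' head and pads at (175,97) and the fixture's corner at top left. I'll measure the stand and tongs from here.

```bash
python3 - <<'E'
from bench import *
from h import *
im=np.load("pics/w1.npy");c=calibration("wrist")
hsv=cv2.cvtColor(im,cv2.COLOR_RGB2HSV)
H,S,V=[hsv[:,:,i].astype(int) for i in range(3)]
r=np.zeros(H.shape,bool);r[45:145,125:240]=1
m,s,ce=blob((H>18)&(H<35)&(S>70)&(V>150)&r);b=box(c,m,.055);print(s,b,cv2.boxPoints(b[0]))
rr=((H<8)|(H>172))&(S>140)&r;ys,xs=np.nonzero(rr);print(len(xs),xs.min(),xs.max(),ys.min(),ys.max())
for z in(.098,.115,.132):print(z,onz(c,(xs.mean(),ys.mean()),z))
cv2.imwrite("pics/w1c.png",cv2.resize(im[45:145,125:240,::-1],None,fx=6,fy=6,interpolation=cv2.INTER_CUBIC))
E
```

```text
[ 142   58   88   73 4083] (((517.1563110351562, -151.10928344726562), (71.4965591430664, 87.60306549072266), 4.307746410369873), array([ 518.4272 , -152.34706], dtype=float32)) [[ 478.21893 -110.11667]
 [ 484.79913 -197.47226]
 [ 556.0937  -192.1019 ]
 [ 549.5135  -104.74631]]
117 189 199 88 105
0.098 [ 0.51789876 -0.16784477  0.098     ]
0.115 [ 0.51836435 -0.17072489  0.115     ]
0.132 [ 0.51882994 -0.173605    0.132     ]
```

View pics/w1c.png

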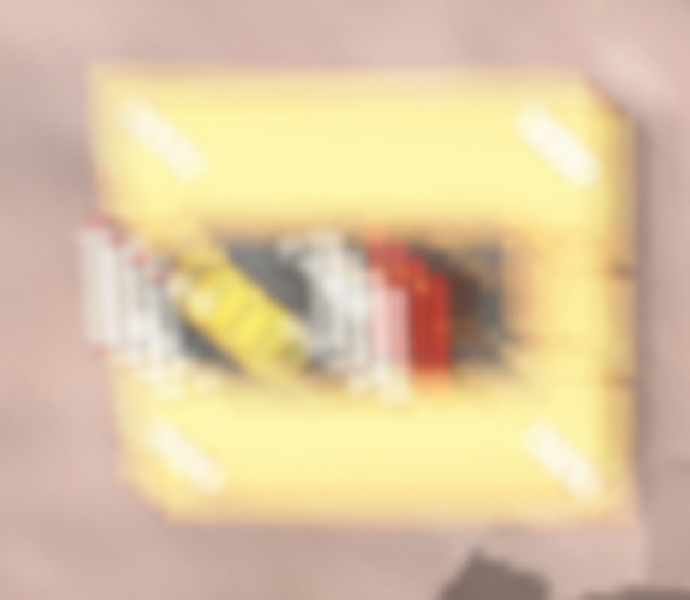

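>>> arm_command(
  moves=[
    {"fingers": 80, "travel": [30, 35, 0], "yaw": 0},
    {"fingers": 75, "travel": [57, 68, 0], "yaw": 0},
    {"fingers": 70, "travel": [57, 68, 0], "yaw": 0},
    {"fingers": 70, "travel": [57, 68, 0], "yaw": 0},
  ],
)

```text
time_s: 1.55
position: [0.5055, -0.1683, 0.2382]
orientation: [-3.141, 0.001, 0.068]
wrist_force: [0.3, -0.4, 0.8]
opening: 0.0697
finger_force: 0.0
```

```bash
python3 - <<'E'
from bench import *
from h import *
o=get_obs();print(o["position"],o["orientation"],o["dq"].round(3))
c=calibration("wrist");im=read_camera("wrist");np.save("pics/w2.npy",im)
hsv=cv2.cvtColor(im,cv2.COLOR_RGB2HSV)
H,S,V=[hsv[:,:,i].astype(int) for i in range(3)]
r=np.zeros(H.shape,bool);a=np.round(proj(c,(.506,-.166,.055))).astype(int);print(a);r[a[1]-60:a[1]+60,a[0]-65:a[0]+65]=1
m,s,ce=blob((H>18)&(H<35)&(S>70)&(V>150)&r);b=box(c,m,.055);print(s,b,cv2.boxPoints(b[0]))
rr=((H<8)|(H>172))&(S>140)&r;ys,xs=np.nonzero(rr);print(len(xs),xs.min(),xs.max(),ys.min(),ys.max())
x0,y0=a-[70,65]
print(x0,y0);cv2.imwrite("pics/w2c.png",cv2.resize(im[max(y0,0):y0+130,x0:x0+140,::-1],None,fx=5,fy=5,interpolation=cv2.INTER_CUBIC))
E
```

```text
[ 0.50550367 -0.16826866  0.23820798] [-3.14112919e+00  9.23922108e-04  6.79475031e-02] [ 0.037 -0.009  0.034  0.01   0.005  0.002  0.006]
[252 158]
[ 213  124   79   28 1527] (((528.2003173828125, -164.15753173828125), (28.659103393554688, 83.10547637939453), 3.900499105453491), array([ 530.8315 , -162.85779], dtype=float32)) [[ 511.07736 -123.6758 ]
 [ 516.7305  -206.58876]
 [ 545.32324 -204.63927]
 [ 539.6701  -121.7263 ]]
131 231 277 158 184
182 93
```

View pics/w2c.png

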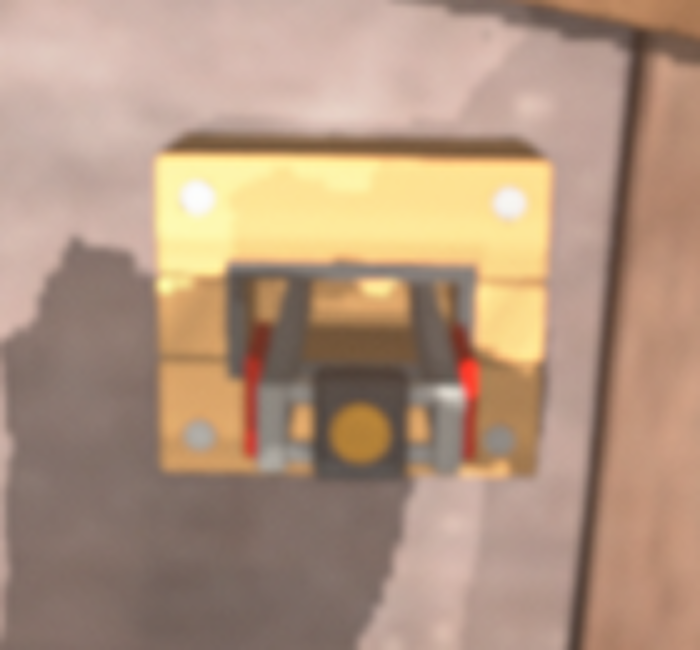

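Wrist view at rest: the stand's screws are at crop (198,197), (510,203), (198,436) and (498,440). The tongs stand open in the slot with the head button at crop (360,435), and the red pads are at the sides.

```bash
python3 - <<'E'
from bench import *
from h import *
c=calibration("wrist")
f=lambda u,v,z:onz(c,(182+u/5,93+v/5),z)
P=[f(*p,.055) for p in[(198,197),(510,203),(198,436),(498,440)]];print(np.round(P,4),np.mean(P,0))
d=(P[0]-P[1])+(P[2]-P[3]);print("yaw",np.degrees(np.arctan2(-d[0],d[1])))
print("head",f(360,435,.140), "legtops",f(252,456,.132),f(472,456,.132), "headface",f(318,372,.148),f(408,372,.148))
print("redL",f(250,390,.115),"redR",f(474,390,.115))
o=get_obs();print(o["position"],o["orientation"])
E
```

```text
[[ 0.5309 -0.1336  0.055 ]
 [ 0.534  -0.1996  0.055 ]
 [ 0.4786 -0.1356  0.055 ]
 [ 0.482  -0.2017  0.055 ]] [ 0.50638647 -0.16761173  0.055     ]
yaw 2.814497198793442
head [ 0.50397114 -0.16959508  0.14      ] legtops [ 0.49682508 -0.15128158  0.132     ] [ 0.4993312  -0.18940721  0.132     ] headface [ 0.51618084 -0.1619802   0.148     ] [ 0.51713333 -0.17647736  0.148     ]
redL [ 0.50440976 -0.14953017  0.115     ] redR [ 0.50708396 -0.19022802  0.115     ]
[ 0.50481245 -0.16959391  0.23821433] [3.14147978e+00 1.31871571e-03 6.55016792e-02]
```

>>> arm_command(
  moves=[
    {"fingers": 70, "travel": [0, 0, -40], "yaw": -1},
    {"fingers": 70, "travel": [0, 0, -80], "yaw": -1},
    {"fingers": 65, "travel": [0, 0, -115], "yaw": -1},
    {"fingers": 60, "travel": [0, 0, -138], "yaw": -1},
    {"fingers": 52, "travel": [0, 0, -145], "yaw": -1},
  ],
)

```text
time_s: 2.1
position: [0.5027, -0.1706, 0.0913]
orientation: [-3.141, 0.005, 0.045]
wrist_force: [-0.7, 0.4, -0.4]
opening: 0.0521
finger_force: 0.0
```

>>> arm_command(
  moves=[
    {"fingers": 45, "travel": [0, 0, 0], "yaw": 0},
    {"fingers": 42, "travel": [0, 0, 0], "yaw": 0},
    {"fingers": 41, "travel": [0, 0, 0], "yaw": 0},
    {"fingers": 40, "travel": [0, 0, 0], "yaw": 0},
    {"fingers": 39.5, "travel": [0, 0, 0], "yaw": 0},
  ],
  squeeze=20,
)

```text
time_s: 2.6
position: [0.5059, -0.1692, 0.0945]
orientation: [3.141, -0.001, 0.048]
wrist_force: [-0.8, 0.3, -0.1]
opening: 0.0396
finger_force: 0.6
```

>>> arm_command(
  moves=[
    {"fingers": 39, "travel": [0, 0, 0], "yaw": 0},
    {"fingers": 38.5, "travel": [0, 0, 0], "yaw": 0},
    {"fingers": 38, "travel": [0, 0, 0], "yaw": 0},
    {"fingers": 38, "travel": [0, 0, 0], "yaw": 0},
  ],
)

```text
time_s: 3.0
position: [0.506, -0.1692, 0.0942]
orientation: [3.141, -0.001, 0.048]
wrist_force: [0.1, 0.4, 5.9]
opening: 0.0382
finger_force: 3.8
```

>>> arm_command(
  moves=[
    {"fingers": 37.5, "travel": [0, 0, 0], "yaw": 0},
    {"fingers": 37, "travel": [0, 0, 0], "yaw": 0},
    {"fingers": 36.5, "travel": [0, 0, 0], "yaw": 0},
    {"fingers": 36.5, "travel": [0, 0, 0], "yaw": 0},
  ],
)

```text
time_s: 3.4
position: [0.5061, -0.1695, 0.0943]
orientation: [3.141, -0.002, 0.048]
wrist_force: [-0.2, -0.5, 6.8]
opening: 0.0365
finger_force: 7.1
```

>>> arm_command(
  moves=[
    {"fingers": 36, "travel": [0, 0, 0], "yaw": 0},
    {"fingers": 35.5, "travel": [0, 0, 0], "yaw": 0},
    {"fingers": 35.5, "travel": [0, 0, 0], "yaw": 0},
    {"fingers": 35.5, "travel": [0, 0, 0], "yaw": 0},
  ],
)

```text
time_s: 3.8
position: [0.5062, -0.1696, 0.0944]
orientation: [3.141, -0.002, 0.048]
wrist_force: [-0.4, -0.6, 7.3]
opening: 0.0357
finger_force: 9.2
```

>>> arm_command(
  moves=[
    {"fingers": 35.5, "travel": [0, 0, 10], "yaw": 0},
    {"fingers": 35.5, "travel": [0, 0, 30], "yaw": 0},
    {"fingers": 35.5, "travel": [0, 0, 55], "yaw": 0},
    {"fingers": 35.5, "travel": [0, 0, 80], "yaw": 0},
    {"fingers": 35.5, "travel": [0, 0, 95], "yaw": 0},
  ],
)

```text
time_s: 4.3
position: [0.5055, -0.1691, 0.1905]
orientation: [3.141, -0.001, 0.048]
wrist_force: [0.5, 0.1, -2.8]
opening: 0.0356
finger_force: 6.9
```

>>> arm_command(
  moves=[
    {"fingers": 35.5, "travel": [0, 0, 5], "yaw": 0},
    {"fingers": 35.5, "travel": [5, 25, 5], "yaw": 3},
    {"fingers": 35.5, "travel": [15, 55, 5], "yaw": 6},
    {"fingers": 35.5, "travel": [20, 75, 5], "yaw": 9},
    {"fingers": 35.5, "travel": [20, 80, 5], "yaw": 12},
  ],
)

```text
time_s: 4.8
position: [0.5257, -0.0856, 0.1932]
orientation: [-3.14, 0.0, 0.265]
wrist_force: [-0.1, 0.1, -2.0]
opening: 0.0355
finger_force: 6.9
```

```bash
python3 - <<'E'
from bench import *
from h import *
o=get_obs();print(o["time_s"],o["position"],o["orientation"],o["wrist_force"],o["opening"],o["finger_force"],abs(o["dq"]).max())
c=calibration("wrist");im=read_camera("wrist");np.save("pics/w3.npy",im)
import pickle;pickle.dump(c,open("c3.pkl","wb"))
print(proj(c,(.565,.019,.075)))
cv2.imwrite("pics/w3.png",cv2.resize(im[:,:,::-1],(800,600)))
E
```

```text
4.8 [ 0.52565348 -0.08558707  0.19316706] [-3.13968583e+00  2.69695623e-04  2.64623396e-01] [-0.06917519  0.06737205 -1.97425808] 0.03552903339698718 6.874437555670738 0.3952695360238064
[146.5060906   98.17305482]
```

View pics/w3.png

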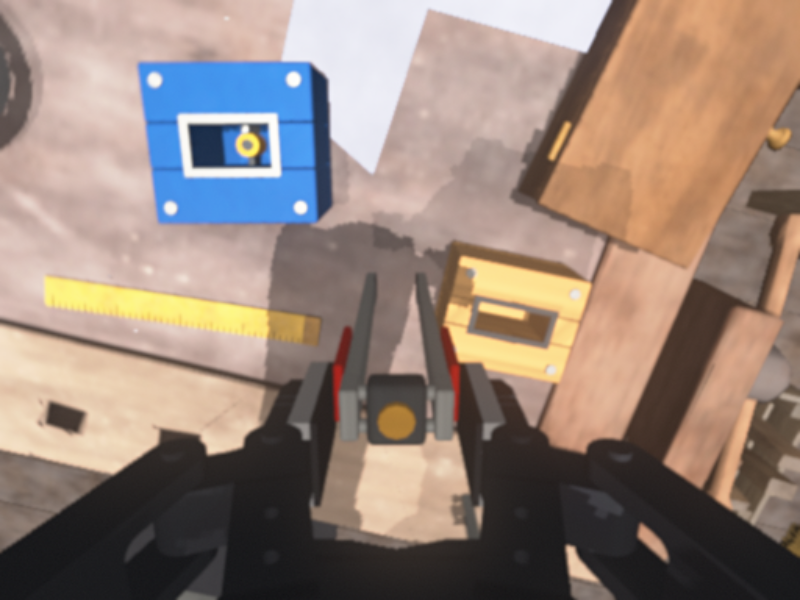

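Wrist view: fixture screws at (154,79), (293,79), (170,208) and (301,207), spacer top ring at (248,145). The tongs hang straight, with jaw tips at (372,275) and (420,275).

```bash
cat > m3.py <<'E'
from h import *
import pickle
c=pickle.load(open("c3.pkl","rb"))
s=.64
P=np.array([onz(c,(u*s,v*s),.075) for u,v in[(154,79),(293,79),(170,208),(301,207)]]);print(P.round(4),P.mean(0))
d=(P[0]-P[1])+(P[2]-P[3]);y=np.arctan2(-d[0],d[1]);print("yaw",np.degrees(y))
M=np.array([onz(c,(u*s,v*s),.075) for u,v in[(183,116),(276,115),(187,176),(279,175)]]);print("mouth",M.mean(0))
S=onz(c,(248*s,145*s),.037);print("spacer",S)
F=P.mean(0);print("spacer in fixture",R.from_euler("z",-y).apply(S-F))
T=np.array([.52565,-.08559]);t=.2646
for z in(.095,.1,.105,.11):
    q=[onz(c,(u*s,275*s),z) for u in(372,420)];m=np.mean(q,0);e=m[:2]-T
    print(z,m,"gap",np.linalg.norm(q[0]-q[1]),"in tool",e@[np.cos(t),np.sin(t)],e@[-np.sin(t),np.cos(t)])
E
python3 m3.py
```

```text
[[ 0.5918  0.0632  0.075 ]
 [ 0.6106 -0.0066  0.075 ]
 [ 0.5275  0.0455  0.075 ]
 [ 0.5471 -0.0247  0.075 ]] [0.56922521 0.01934019 0.075     ]
yaw 15.379933248755007
mouth [0.56914586 0.01846261 0.075     ]
spacer [0.56891853 0.01978303 0.037     ]
spacer in fixture [-0.00017824  0.00050832 -0.038     ]
0.095 [ 0.52825514 -0.08439874  0.095     ] gap 0.025728247976490395 in tool 0.00282601639821307 0.0004684969512366543
0.1 [ 0.52948967 -0.08407439  0.1       ] gap 0.025257380584309538 in tool 0.004102408955872135 0.00045869867881147654
0.105 [ 0.53072421 -0.08375004  0.105     ] gap 0.024786513192128698 in tool 0.005378801513531193 0.0004489004063862721
0.11 [ 0.53195874 -0.08342569  0.11      ] gap 0.024315645799947844 in tool 0.006655194071190151 0.0004391021339611232
```

>>> arm_command(
  moves=[
    {"fingers": 33.5, "travel": [10, 25, 15], "yaw": 0},
    {"fingers": 33.5, "travel": [20, 50, 15], "yaw": 0},
    {"fingers": 33.5, "travel": [20, 50, 15], "yaw": 0},
    {"fingers": 33.5, "travel": [20, 50, 15], "yaw": 0},
  ],
)

```text
time_s: 5.25
position: [0.545, -0.0393, 0.208]
orientation: [3.142, 0.002, 0.258]
wrist_force: [-0.2, -0.3, -2.4]
opening: 0.0335
finger_force: 9.9
```

>>> arm_command(
  moves=[
    {"fingers": 32, "travel": [0, 0, 0], "yaw": 0},
    {"fingers": 31, "travel": [0, 0, 0], "yaw": 0},
    {"fingers": 31, "travel": [0, 0, 0], "yaw": 0},
    {"fingers": 31, "travel": [0, 0, 0], "yaw": 0},
  ],
  squeeze=40,
)

```text
time_s: 5.65
position: [0.5453, -0.0397, 0.2086]
orientation: [3.141, 0.0, 0.256]
wrist_force: [0.7, -0.3, -1.9]
opening: 0.0314
finger_force: 13.7
```

>>> arm_command(
  moves=[
    {"fingers": 33.5, "travel": [12, 30, 0], "yaw": 0},
    {"fingers": 34.5, "travel": [23, 58.5, -10], "yaw": 0.7},
    {"fingers": 35.5, "travel": [23, 58.5, -20], "yaw": 0.7},
    {"fingers": 36, "travel": [23, 58.5, -20], "yaw": 0.7},
    {"fingers": 36, "travel": [23, 58.5, -20], "yaw": 0.7},
  ],
)

```text
time_s: 6.15
position: [0.5681, 0.0182, 0.1885]
orientation: [3.141, 0.001, 0.268]
wrist_force: [0.1, -0.3, -1.4]
opening: 0.0364
finger_force: 6.2
```

```bash
python3 - <<'E'
from bench import *
from h import *
o=get_obs();print(o["time_s"],o["position"],o["orientation"],o["wrist_force"],o["opening"],o["finger_force"],abs(o["dq"]).max())
c=calibration("wrist");im=read_camera("wrist")
import pickle;pickle.dump((c,o),open("c4.pkl","wb"))
print(proj(c,(.569,.019,.075)))
cv2.imwrite("pics/w4.png",cv2.resize(im[100:300,116:396,::-1],(784,560),interpolation=cv2.INTER_CUBIC))
E
```

```text
6.15 [0.56806509 0.01816946 0.18850687] [3.14102366e+00 1.15089272e-03 2.68273451e-01] [ 0.11609758 -0.27177347 -1.38891809] 0.03644234785747601 6.247701644897461 0.012098955355518554
[253.08084488 173.48866291]
```

View pics/w4.png

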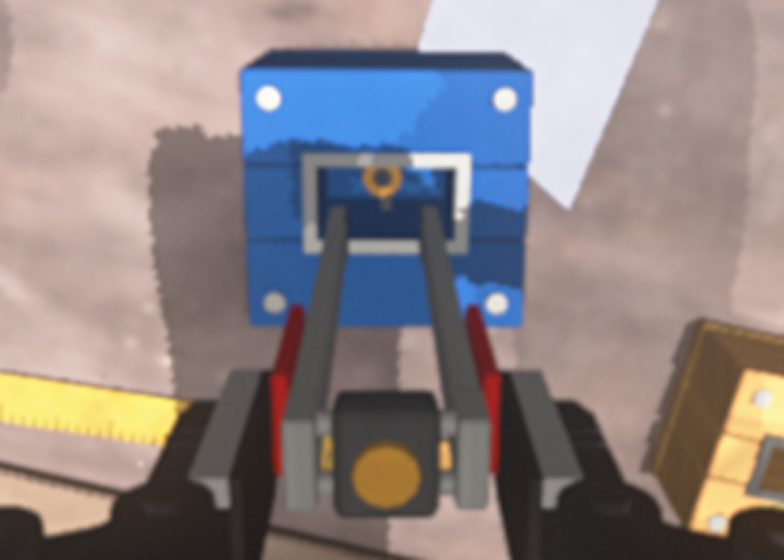

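The tongs are above the pocket. Fixture screws are at (268,98), (505,99), (274,303) and (497,303), the spacer ring at (383,181), and the jaw tips at x 329–346 and 423–438, row 207.

```bash
python3 - <<'E'
from h import *
import pickle
c,o=pickle.load(open("c4.pkl","rb"))
f=lambda u,v,z:onz(c,(116+u/2.8,100+v/2.8),z)
P=np.array([f(u,v,.075) for u,v in[(268,98),(505,99),(274,303),(497,303)]]);F=P.mean(0)
d=(P[0]-P[1])+(P[2]-P[3]);y=np.arctan2(-d[0],d[1]);print("fix",F,"yaw",np.degrees(y),np.degrees(o["orientation"][2]))
S=f(383,181,.037);print("spacer",S,R.from_euler("z",-y).apply(S-F))
M=np.mean([f(u,v,.075) for u,v in[(302,153),(471,153),(305,254),(468,253)]],0);print("mouth",M)
T=o["position"]
for z in(.095,.1,.104):
    q=[f(u,207,z) for u in(329,346,423,438)];m=np.mean(q,0)
    print(z,m,"gap",np.linalg.norm(q[1]-q[2]),np.linalg.norm(q[0]-q[3]),"tool",R.from_euler("z",-o["orientation"][2]).apply(m-T))
E
```

```text
fix [0.56974492 0.01849691 0.075     ] yaw 15.2503791467752 15.370936502286538
spacer [0.56852451 0.01919513 0.037     ] [-0.00099378  0.00099464 -0.038     ]
mouth [0.56976726 0.01833941 0.075     ]
0.095 [0.57344546 0.02015665 0.095     ] gap 0.022597601411157124 0.03198881370753791 tool [ 0.00571465  0.00048995 -0.09350687]
0.1 [0.57464959 0.02048549 0.1       ] gap 0.022176752405560714 0.03139306638931241 tool [ 0.00696287  0.00048785 -0.08850687]
0.104 [0.57561289 0.02074856 0.104     ] gap 0.0218400732010836 0.030916468534732 tool [ 0.00796145  0.00048617 -0.08450687]
```

>>> arm_command(
  moves=[
    {"fingers": 36, "travel": [1, 0.5, 0], "yaw": 0},
    {"fingers": 36, "travel": [1, 0.5, -15], "yaw": 0},
    {"fingers": 36, "travel": [1, 0.5, -30], "yaw": 0},
    {"fingers": 36, "travel": [1, 0.5, -45], "yaw": 0},
    {"fingers": 36, "travel": [1, 0.5, -55], "yaw": 0},
  ],
)

```text
time_s: 6.7
position: [0.5693, 0.0191, 0.1332]
orientation: [3.141, 0.0, 0.268]
wrist_force: [0.2, -0.5, -2.8]
opening: 0.036
finger_force: 6.2
```

>>> arm_command(
  moves=[
    {"fingers": 36, "travel": [0, 0, -4], "yaw": 0},
    {"fingers": 36, "travel": [0, 0, -8], "yaw": 0},
    {"fingers": 36, "travel": [0, 0, -12], "yaw": 0},
    {"fingers": 36, "travel": [0, 0, -12], "yaw": 0},
  ],
)

```text
time_s: 7.1
position: [0.5694, 0.0198, 0.1216]
orientation: [-3.142, 0.0, 0.269]
wrist_force: [-0.2, 0.6, -2.2]
opening: 0.0359
finger_force: 6.2
```

>>> arm_command(
  moves=[
    {"fingers": 36, "travel": [0, 0, -3], "yaw": 0},
    {"fingers": 36, "travel": [0, 0, -6], "yaw": 0},
    {"fingers": 36, "travel": [0, 0, -9], "yaw": 0},
    {"fingers": 36, "travel": [0, 0, -9], "yaw": 0},
  ],
)

```text
time_s: 7.5
position: [0.5691, 0.0198, 0.1122]
orientation: [-3.141, 0.001, 0.27]
wrist_force: [-0.1, 0.2, -2.0]
opening: 0.0363
finger_force: 6.2
```

>>> arm_command(
  moves=[
    {"fingers": 36, "travel": [0, 0, -2], "yaw": 0},
    {"fingers": 36, "travel": [0, 0, -4], "yaw": 0},
    {"fingers": 36, "travel": [0, 0, -4], "yaw": 0},
  ],
)

```text
time_s: 7.8
position: [0.5692, 0.0199, 0.1084]
orientation: [-3.142, 0.0, 0.269]
wrist_force: [-0.5, -0.5, -3.1]
opening: 0.0362
finger_force: 6.2
```

>>> arm_command(
  moves=[
    {"fingers": 36, "travel": [0, 0, -2], "yaw": 0},
    {"fingers": 36, "travel": [0, 0, -4], "yaw": 0},
    {"fingers": 36, "travel": [0, 0, -4], "yaw": 0},
  ],
)

```text
time_s: 8.1
position: [0.5692, 0.0199, 0.1044]
orientation: [-3.141, 0.0, 0.27]
wrist_force: [0.0, -0.2, -3.4]
opening: 0.0361
finger_force: 6.2
```

>>> arm_command(
  moves=[
    {"fingers": 36, "travel": [0, 0, -1], "yaw": 0},
    {"fingers": 36, "travel": [0, 0, -2], "yaw": 0},
    {"fingers": 36, "travel": [0, 0, -2], "yaw": 0},
  ],
)

```text
time_s: 8.4
position: [0.5693, 0.0199, 0.1025]
orientation: [-3.142, 0.0, 0.269]
wrist_force: [0.3, -0.4, -1.5]
opening: 0.036
finger_force: 6.2
```

>>> arm_command(
  moves=[
    {"fingers": 35, "travel": [0, 0, 0], "yaw": 0},
    {"fingers": 34, "travel": [0, 0, 0], "yaw": 0},
    {"fingers": 33, "travel": [0, 0, 0], "yaw": 0},
    {"fingers": 33, "travel": [0, 0, 0], "yaw": 0},
  ],
  squeeze=20,
)

```text
time_s: 8.8
position: [0.5694, 0.0199, 0.1027]
orientation: [-3.142, -0.0, 0.269]
wrist_force: [0.9, 0.0, -2.4]
opening: 0.033
finger_force: 10.7
```

>>> arm_command(
  moves=[
    {"fingers": 32.5, "travel": [0, 0, 0], "yaw": 0},
    {"fingers": 32, "travel": [0, 0, 0], "yaw": 0},
    {"fingers": 32, "travel": [0, 0, 0], "yaw": 0},
  ],
)

```text
time_s: 9.1
position: [0.5694, 0.0199, 0.1026]
orientation: [-3.142, 0.0, 0.269]
wrist_force: [-0.6, 0.4, -2.7]
opening: 0.0321
finger_force: 12.2
```

>>> arm_command(
  moves=[
    {"fingers": 31.6, "travel": [0, 0, 0], "yaw": 0},
    {"fingers": 31.2, "travel": [0, 0, 0], "yaw": 0},
    {"fingers": 31.2, "travel": [0, 0, 0], "yaw": 0},
    {"fingers": 31.2, "travel": [0, 0, 0], "yaw": 0},
  ],
)

```text
time_s: 9.5
position: [0.5694, 0.0199, 0.1027]
orientation: [-3.142, -0.0, 0.269]
wrist_force: [0.1, -0.4, -2.7]
opening: 0.0313
finger_force: 13.4
```

>>> arm_command(
  moves=[
    {"fingers": 30.8, "travel": [0, 0, 0], "yaw": 0},
    {"fingers": 30.4, "travel": [0, 0, 0], "yaw": 0},
    {"fingers": 30.4, "travel": [0, 0, 0], "yaw": 0},
    {"fingers": 30.4, "travel": [0, 0, 0], "yaw": 0},
  ],
)

```text
time_s: 9.9
position: [0.5694, 0.0199, 0.1027]
orientation: [-3.142, 0.0, 0.269]
wrist_force: [-0.2, -0.8, -1.8]
opening: 0.0306
finger_force: 14.6
```

>>> arm_command(
  moves=[
    {"fingers": 30.1, "travel": [0, 0, 0], "yaw": 0},
    {"fingers": 29.8, "travel": [0, 0, 0], "yaw": 0},
    {"fingers": 29.8, "travel": [0, 0, 0], "yaw": 0},
    {"fingers": 29.8, "travel": [0, 0, 0], "yaw": 0},
  ],
)

```text
time_s: 10.3
position: [0.5694, 0.0198, 0.1027]
orientation: [3.141, 0.0, 0.269]
wrist_force: [-0.6, 0.4, -2.6]
opening: 0.0304
finger_force: 15.7
```

>>> arm_command(
  moves=[
    {"fingers": 29.5, "travel": [0, 0, 0], "yaw": 0},
    {"fingers": 29.2, "travel": [0, 0, 0], "yaw": 0},
    {"fingers": 29.2, "travel": [0, 0, 0], "yaw": 0},
    {"fingers": 29.2, "travel": [0, 0, 0], "yaw": 0},
  ],
)

```text
time_s: 10.7
position: [0.5695, 0.0199, 0.1027]
orientation: [-3.142, -0.0, 0.269]
wrist_force: [0.3, -0.4, -1.3]
opening: 0.0296
finger_force: 16.1
```

>>> arm_command(
  moves=[
    {"fingers": 28.8, "travel": [0, 0, 0], "yaw": 0},
    {"fingers": 28.4, "travel": [0, 0, 0], "yaw": 0},
    {"fingers": 28, "travel": [0, 0, 0], "yaw": 0},
    {"fingers": 28, "travel": [0, 0, 0], "yaw": 0},
    {"fingers": 28, "travel": [0, 0, 0], "yaw": 0},
  ],
)

```text
time_s: 11.2
position: [0.5695, 0.0199, 0.1028]
orientation: [3.142, -0.0, 0.269]
wrist_force: [-0.4, 0.1, -1.1]
opening: 0.0285
finger_force: 18.3
```

>>> arm_command(
  moves=[
    {"fingers": 27.7, "travel": [0, 0, 0], "yaw": 0},
    {"fingers": 27.4, "travel": [0, 0, 0], "yaw": 0},
    {"fingers": 27.4, "travel": [0, 0, 0], "yaw": 0},
    {"fingers": 27.4, "travel": [0, 0, 0], "yaw": 0},
  ],
)

```text
time_s: 11.6
position: [0.5695, 0.0199, 0.1028]
orientation: [3.142, -0.0, 0.269]
wrist_force: [-0.0, -0.1, 0.3]
opening: 0.0285
finger_force: 19.8
```

```bash
python3 - <<'E'
from bench import *
from h import *
o=get_obs();print(o["time_s"],o["position"],o["wrist_force"],o["torque"],o["opening"],o["finger_force"])
im=read_camera("wrist")
cv2.imwrite("pics/w5.png",cv2.resize(im[100:300,116:396,::-1],(784,560),interpolation=cv2.INTER_CUBIC))
E
```

```text
11.6 [0.56950964 0.0198662  0.10276802] [-0.02416807 -0.09913928  0.26140031] [-0.07196852 -0.0737154  -0.01834321] 0.02851499290464626 19.791213870048523
```

View pics/w5.png

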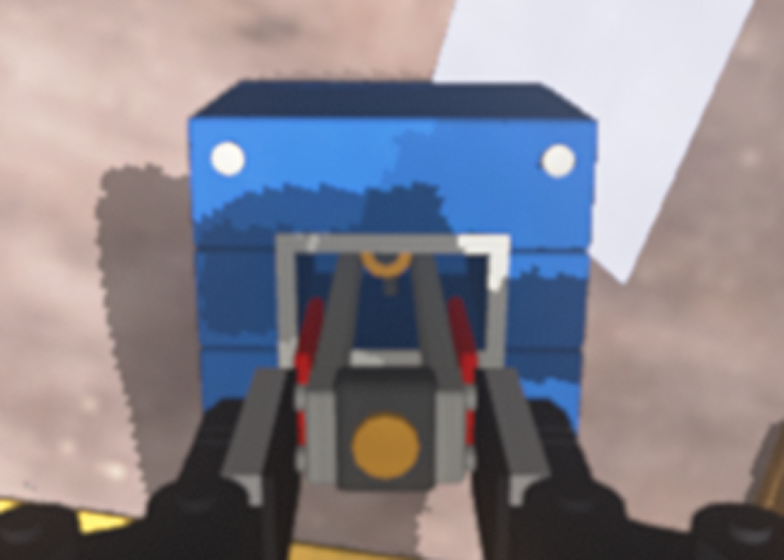

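>>> arm_command(
  moves=[
    {"fingers": 27.2, "travel": [0, 0, 0], "yaw": 0},
    {"fingers": 27, "travel": [0, 0, 0], "yaw": 0},
    {"fingers": 27, "travel": [0, 0, 0], "yaw": 0},
    {"fingers": 27, "travel": [0, 0, 0], "yaw": 0},
  ],
  squeeze=22,
)

```text
time_s: 12.05
position: [0.5695, 0.0199, 0.1028]
orientation: [3.142, -0.0, 0.269]
wrist_force: [-0.0, -0.5, 2.4]
opening: 0.0281
finger_force: 21.8
```

>>> arm_command(
  moves=[
    {"fingers": 26.5, "travel": [0, 0, 0], "yaw": 0},
    {"fingers": 26, "travel": [0, 0, 0], "yaw": 0},
    {"fingers": 26, "travel": [0, 0, 0], "yaw": 0},
    {"fingers": 26, "travel": [0, 0, 0], "yaw": 0},
  ],
  squeeze=22,
)

```text
time_s: 12.45
position: [0.5695, 0.0199, 0.1028]
orientation: [3.142, -0.0, 0.269]
wrist_force: [-0.1, 0.8, 2.6]
opening: 0.0279
finger_force: 21.8
```

>>> arm_command(
  moves=[
    {"fingers": 26, "travel": [0, 0, 0], "yaw": 0},
    {"fingers": 26, "travel": [0, 0, 0], "yaw": 0},
    {"fingers": 26, "travel": [0, 0, 0], "yaw": 0},
  ],
  squeeze=24.5,
)

```text
time_s: 12.75
position: [0.5695, 0.0199, 0.1028]
orientation: [3.142, -0.0, 0.269]
wrist_force: [-0.1, -0.0, 2.2]
opening: 0.0276
finger_force: 24.4
```

>>> arm_command(
  moves=[
    {"fingers": 25, "travel": [0, 0, 0], "yaw": 0},
    {"fingers": 25, "travel": [0, 0, 0], "yaw": 0},
    {"fingers": 25, "travel": [0, 0, 0], "yaw": 0},
  ],
  squeeze=27,
)

```text
time_s: 13.05
position: [0.5695, 0.0199, 0.1028]
orientation: [3.142, -0.0, 0.269]
wrist_force: [-0.1, 0.3, 4.7]
opening: 0.0278
finger_force: 26.7
```

>>> arm_command(
  moves=[
    {"fingers": 24, "travel": [0, 0, 0], "yaw": 0},
    {"fingers": 24, "travel": [0, 0, 0], "yaw": 0},
    {"fingers": 24, "travel": [0, 0, 1], "yaw": 0},
    {"fingers": 24, "travel": [0, 0, 3], "yaw": 0},
    {"fingers": 24, "travel": [0, 0, 6], "yaw": 0},
  ],
  squeeze=30.2,
)

```text
time_s: 13.55
position: [0.5676, 0.0195, 0.1069]
orientation: [-3.141, 0.004, 0.269]
wrist_force: [0.3, 0.2, -12.2]
opening: 0.0267
finger_force: 30.5
```

>>> arm_command(
  moves=[
    {"fingers": 24, "travel": [0, 0, 4], "yaw": 0},
    {"fingers": 24, "travel": [0, 0, 8], "yaw": 0},
    {"fingers": 24, "travel": [0, 0, 12], "yaw": 0},
    {"fingers": 24, "travel": [0, 0, 16], "yaw": 0},
  ],
)

```text
time_s: 13.95
position: [0.5695, 0.0205, 0.1254]
orientation: [-3.141, -0.001, 0.27]
wrist_force: [0.8, 0.1, -2.8]
opening: 0.0269
finger_force: 31.2
```

```bash
cat > sp.py <<'E'
from bench import *
from h import *
o=get_obs();print(o["time_s"],o["position"],o["wrist_force"],o["opening"],o["finger_force"])
c=calibration("wrist");im=read_camera("wrist")
hsv=cv2.cvtColor(im,cv2.COLOR_RGB2HSV);H,S,V=[hsv[:,:,i].astype(int) for i in range(3)]
r=np.zeros(H.shape,bool);r[130:235,200:310]=1
M=(H>10)&(H<32)&(S>110)&(V>70)&r
n,l,s,ce=cv2.connectedComponentsWithStats(M.astype(np.uint8))
for i in range(1,n):
    if s[i,4]>8: print(s[i],ce[i])
t=o["position"]
for z in(.0,.02,.04,.06,.08,.1): print(z,proj(c,(.569,.0195,z)).round(1))
tip=t[2]-.085
print("held top px",proj(c,(t[0],t[1],tip+.022)),"pocket top px",proj(c,(.569,.0195,.037)))
E
python3 sp.py
```

```text
13.95 [0.56954635 0.02048823 0.1253831 ] [ 0.82930967  0.06718008 -2.80566298] 0.026899991045340698 31.178337335586548
[245 182  18  18 205] [253.42926829 189.83414634]
0.0 [254.7 172.7]
0.02 [254.8 178.2]
0.04 [254.9 184.4]
0.06 [255.  191.7]
0.08 [255.1 200.1]
0.1 [255.2 210.1]
held top px [253.88252213 191.60700261] pocket top px [254.84981941 183.44719472]
```

>>> arm_command(
  moves=[
    {"fingers": 24, "travel": [0, 0, 5], "yaw": 0},
    {"fingers": 24, "travel": [0, 0, 10], "yaw": 0},
    {"fingers": 24, "travel": [0, 0, 15], "yaw": 0},
    {"fingers": 24, "travel": [0, 0, 20], "yaw": 0},
  ],
)

```text
time_s: 14.4
position: [0.5697, 0.0198, 0.1455]
orientation: [3.141, -0.001, 0.269]
wrist_force: [0.6, 0.3, -2.0]
opening: 0.0268
finger_force: 31.2
```

>>> arm_command(
  moves=[
    {"fingers": 24, "travel": [0, 0, 10], "yaw": 0},
    {"fingers": 24, "travel": [0, 0, 20], "yaw": 0},
    {"fingers": 24, "travel": [0, 0, 30], "yaw": 0},
    {"fingers": 24, "travel": [0, 0, 40], "yaw": 0},
    {"fingers": 24, "travel": [0, 0, 45], "yaw": 0},
  ],
)

```text
time_s: 14.9
position: [0.5699, 0.02, 0.1911]
orientation: [3.141, -0.002, 0.269]
wrist_force: [0.4, -0.1, -3.0]
opening: 0.0268
finger_force: 31.2
```

```bash
python3 sp.py
```

```text
14.9 [0.5699071  0.02003058 0.19110762] [ 0.43318353 -0.08947191 -3.0279068 ] 0.026789341302713827 31.225685477256775
[245 176  18  22 233] [253.19742489 186.37339056]
0.0 [253.9 158.9]
0.02 [253.9 162.7]
0.04 [254.  166.9]
0.06 [254.  171.6]
0.08 [254.  176.9]
0.1 [254.1 182.9]
held top px [253.81151756 191.67200023] pocket top px [253.9660865  166.19931386]
```

>>> arm_command(
  moves=[
    {"fingers": 24, "travel": [0, 25, 0], "yaw": 0},
    {"fingers": 24, "travel": [-2, 65, 0], "yaw": 0},
    {"fingers": 24, "travel": [-4, 110, 0], "yaw": 0},
    {"fingers": 24, "travel": [-6, 155, 0], "yaw": 0},
    {"fingers": 24, "travel": [-6, 190, 0], "yaw": 0},
  ],
  squeeze=28,
)

```text
time_s: 15.45
position: [0.5624, 0.2131, 0.1896]
orientation: [-3.14, 0.0, 0.271]
wrist_force: [0.2, 0.4, -2.7]
opening: 0.0268
finger_force: 31.2
```

>>> arm_command(
  moves=[
    {"fingers": 24, "travel": [0, 12, 0], "yaw": 0},
    {"fingers": 24, "travel": [0, 12, -15], "yaw": 0},
    {"fingers": 24, "travel": [0, 12, -30], "yaw": 0},
    {"fingers": 24, "travel": [0, 12, -30], "yaw": 0},
  ],
)

```text
time_s: 15.85
position: [0.5622, 0.2205, 0.1575]
orientation: [3.14, 0.004, 0.269]
wrist_force: [-0.9, -0.7, -2.3]
opening: 0.0269
finger_force: 31.2
```

```bash
cat > pic.py <<'E'
from bench import *
from h import *
import pickle
o=get_obs();c=calibration("wrist");im=read_camera("wrist");pickle.dump((c,o,im),open("c6.pkl","wb"))
print(o["position"],o["opening"],o["finger_force"],o["wrist_force"])
cv2.imwrite("pics/w6.png",cv2.resize(im[60:360,56:456,::-1],(800,600),interpolation=cv2.INTER_CUBIC))
E
python3 pic.py
```

```text
[0.56224818 0.22052908 0.1574595 ] 0.02685890024039959 31.19016408920288 [-0.91990481 -0.69954607 -2.34206188]
```

View pics/w6.png

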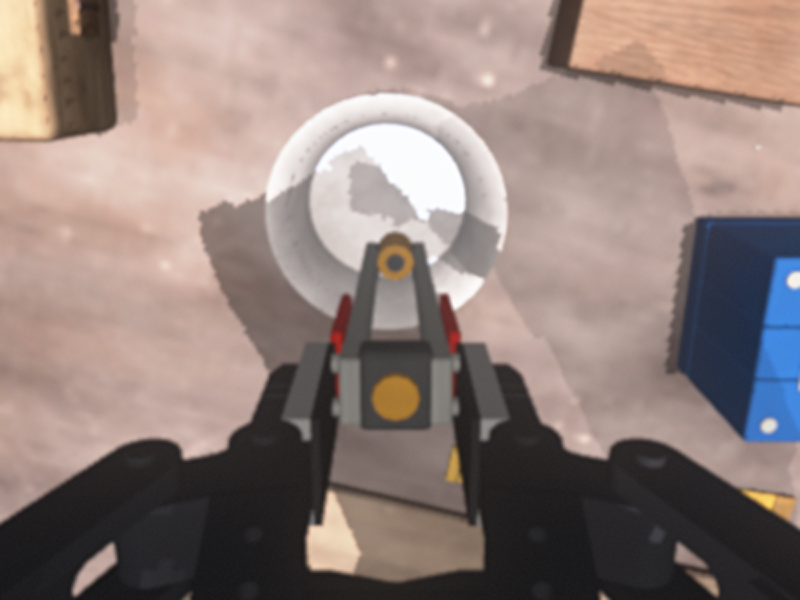

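Wrist view: the spacer is held between the jaws at (395,250), its lower end slightly below the tips. The dish rim is centred near (386,212) and its floor near (388,197).

```bash
python3 - <<'E'
from h import *
import pickle
c,o,im=pickle.load(open("c6.pkl","rb"))
f=lambda u,v,z:onz(c,(56+u/2,60+v/2),z)
print("rim",f(386,212,.036),"floor",f(388,197,.003))
print([ (z,f(395,262,z).round(4)) for z in(.085,.09,.095)])
for z in (.06,.065,.07,.075): print(z,f(395,234,z).round(4))
E
```

```text
rim [0.56665892 0.22605626 0.036     ] floor [0.56692562 0.22549435 0.003     ]
[(0.085, array([0.5595, 0.2199, 0.085 ])), (0.09, array([0.561 , 0.2204, 0.09  ])), (0.095, array([0.5625, 0.2208, 0.095 ]))]
0.06 [0.5639 0.2211 0.06  ]
0.065 [0.5652 0.2215 0.065 ]
0.07 [0.5665 0.2218 0.07  ]
0.075 [0.5677 0.2222 0.075 ]
```

>>> arm_command(
  moves=[
    {"fingers": 24, "travel": [4, 5, 0], "yaw": 0},
    {"fingers": 24, "travel": [4, 5, -15], "yaw": 0},
    {"fingers": 24, "travel": [4, 5, -32], "yaw": 0},
    {"fingers": 24, "travel": [4, 5, -48], "yaw": 0},
    {"fingers": 24, "travel": [4, 5, -54], "yaw": 0},
  ],
)

```text
time_s: 16.4
position: [0.5675, 0.2267, 0.1051]
orientation: [3.142, 0.001, 0.269]
wrist_force: [0.2, -1.3, -2.0]
opening: 0.0267
finger_force: 31.2
```

>>> arm_command(
  moves=[
    {"fingers": 24, "travel": [0, 0, -2], "yaw": 0},
    {"fingers": 24, "travel": [0, 0, -4], "yaw": 0},
    {"fingers": 24, "travel": [0, 0, -6], "yaw": 0},
    {"fingers": 24, "travel": [0, 0, -6], "yaw": 0},
  ],
)

```text
time_s: 16.8
position: [0.5676, 0.227, 0.1001]
orientation: [-3.142, -0.001, 0.269]
wrist_force: [0.5, -1.2, -2.0]
opening: 0.027
finger_force: 31.2
```

>>> arm_command(
  moves=[
    {"fingers": 24, "travel": [0, 0, -1], "yaw": 0},
    {"fingers": 24, "travel": [0, 0, -2], "yaw": 0},
    {"fingers": 24, "travel": [0, 0, -3], "yaw": 0},
    {"fingers": 24, "travel": [0, 0, -3], "yaw": 0},
  ],
)

```text
time_s: 17.2
position: [0.5673, 0.2268, 0.0965]
orientation: [3.142, 0.0, 0.269]
wrist_force: [0.7, -0.5, -2.7]
opening: 0.027
finger_force: 31.2
```

>>> arm_command(
  moves=[
    {"fingers": 24, "travel": [0, 0, -1], "yaw": 0},
    {"fingers": 24, "travel": [0, 0, -2], "yaw": 0},
    {"fingers": 24, "travel": [0, 0, -2], "yaw": 0},
  ],
)

```text
time_s: 17.5
position: [0.5673, 0.2268, 0.0945]
orientation: [3.142, 0.0, 0.269]
wrist_force: [0.4, -0.8, -2.8]
opening: 0.0271
finger_force: 31.2
```

>>> arm_command(
  moves=[
    {"fingers": 24, "travel": [0, 0, -1], "yaw": 0},
    {"fingers": 24, "travel": [0, 0, -2], "yaw": 0},
    {"fingers": 24, "travel": [0, 0, -2], "yaw": 0},
  ],
)

```text
time_s: 17.8
position: [0.5673, 0.2268, 0.0925]
orientation: [3.142, 0.0, 0.269]
wrist_force: [1.3, 0.1, -2.5]
opening: 0.0271
finger_force: 31.2
```

>>> arm_command(
  moves=[
    {"fingers": 24, "travel": [0, 0, -1], "yaw": 0},
    {"fingers": 24, "travel": [0, 0, -2], "yaw": 0},
    {"fingers": 24, "travel": [0, 0, -2], "yaw": 0},
  ],
)

```text
time_s: 18.1
position: [0.5679, 0.2272, 0.0912]
orientation: [-3.141, -0.001, 0.269]
wrist_force: [-1.3, -0.2, 1.7]
opening: 0.0269
finger_force: 31.5
```

>>> arm_command(
  moves=[
    {"fingers": 24, "travel": [0, 0, -1], "yaw": 0},
    {"fingers": 24, "travel": [0, 0, -1.5], "yaw": 0},
    {"fingers": 24, "travel": [0, 0, -1.5], "yaw": 0},
  ],
)

```text
time_s: 18.4
position: [0.5689, 0.2277, 0.091]
orientation: [-3.141, -0.004, 0.269]
wrist_force: [-0.1, -0.2, 9.5]
opening: 0.0267
finger_force: 32.0
```

>>> arm_command(
  moves=[
    {"fingers": 26.5, "travel": [0, 0, 1], "yaw": 0},
    {"fingers": 28, "travel": [0, 0, 1], "yaw": 0},
    {"fingers": 29.5, "travel": [0, 0, 1], "yaw": 0},
    {"fingers": 31, "travel": [0, 0, 1], "yaw": 0},
    {"fingers": 32.5, "travel": [0, 0, 1], "yaw": 0},
  ],
  squeeze=20,
)

```text
time_s: 18.9
position: [0.5676, 0.2273, 0.0904]
orientation: [-3.141, -0.001, 0.27]
wrist_force: [-0.5, 0.1, 5.3]
opening: 0.0324
finger_force: 10.0
```

>>> arm_command(
  moves=[
    {"fingers": 33.5, "travel": [0, 0, 0], "yaw": 0},
    {"fingers": 34.5, "travel": [0, 0, 0], "yaw": 0},
    {"fingers": 35, "travel": [0, 0, 0], "yaw": 0},
    {"fingers": 35, "travel": [0, 0, 0], "yaw": 0},
  ],
)

```text
time_s: 19.3
position: [0.5674, 0.2272, 0.0902]
orientation: [-3.141, -0.0, 0.27]
wrist_force: [0.6, 1.1, 3.9]
opening: 0.035
finger_force: 6.6
```

>>> arm_command(
  moves=[
    {"fingers": 35, "travel": [0, 0, 5], "yaw": 0},
    {"fingers": 35, "travel": [0, 0, 15], "yaw": 0},
    {"fingers": 35, "travel": [0, 0, 35], "yaw": 0},
    {"fingers": 35, "travel": [0, 0, 65], "yaw": 0},
    {"fingers": 35, "travel": [0, 0, 95], "yaw": 0},
  ],
)

```text
time_s: 19.8
position: [0.5668, 0.2262, 0.186]
orientation: [3.141, 0.002, 0.269]
wrist_force: [-0.1, 0.2, -2.4]
opening: 0.035
finger_force: 7.6
```

```bash
python3 - <<'E'
from bench import *
from h import *
o=get_obs();c=calibration("wrist");im=read_camera("wrist")
print(o["time_s"],o["position"],o["orientation"],o["opening"],o["finger_force"],o["wrist_force"])
hsv=cv2.cvtColor(im,cv2.COLOR_RGB2HSV);H,S,V=[hsv[:,:,i].astype(int) for i in range(3)]
p=proj(c,(.567,.226,.015));print("expect",p)
r=np.zeros(H.shape,bool);r[int(p[1])-50:int(p[1])+50,int(p[0])-60:int(p[0])+60]=1
n,l,s,ce=cv2.connectedComponentsWithStats(((H>10)&(H<32)&(S>110)&(V>70)&r).astype(np.uint8))
for i in range(1,n):
    if s[i,4]>8: print(s[i],ce[i],onz(c,ce[i],.02))
E
```

```text
19.8 [0.56677824 0.2261817  0.18596448] [3.14111271e+00 2.05303042e-03 2.69348999e-01] 0.03504032255823403 7.636454254388809 [-0.14563326  0.16210412 -2.36510044]
expect [253.88363942 161.01483937]
[247 156  12  12  73] [252.65753425 160.95890411] [0.56773129 0.22752351 0.02      ]
```

>>> arm_command(
  moves=[
    {"fingers": 35, "travel": [-4, -25, 8], "yaw": -2},
    {"fingers": 35, "travel": [-11, -70, 10], "yaw": -4},
    {"fingers": 35, "travel": [-18, -118, 10], "yaw": -7},
    {"fingers": 35, "travel": [-25, -165, 10], "yaw": -10},
    {"fingers": 35, "travel": [-32, -205, 10], "yaw": -12.7},
  ],
)

```text
time_s: 20.35
position: [0.5344, 0.0187, 0.1953]
orientation: [3.14, 0.001, 0.044]
wrist_force: [0.9, 0.0, -2.8]
opening: 0.035
finger_force: 7.6
```

>>> arm_command(
  moves=[
    {"fingers": 35, "travel": [-7, -45, 0], "yaw": 0},
    {"fingers": 35, "travel": [-14, -90, 0], "yaw": 0},
    {"fingers": 35, "travel": [-21, -135, 0], "yaw": 0},
    {"fingers": 35, "travel": [-26, -170, 0], "yaw": 0},
    {"fingers": 35, "travel": [-29, -185, 0], "yaw": 0},
  ],
)

```text
time_s: 20.85
position: [0.5046, -0.1681, 0.1951]
orientation: [3.14, 0.002, 0.042]
wrist_force: [-0.2, 0.9, -1.9]
opening: 0.0352
finger_force: 7.6
```

>>> arm_command(
  moves=[
    {"fingers": 35, "travel": [0, -5, 0], "yaw": 0},
    {"fingers": 35, "travel": [0, -5, 0], "yaw": 0},
    {"fingers": 35, "travel": [0, -5, 0], "yaw": 0},
  ],
)

```text
time_s: 21.15
position: [0.5067, -0.1665, 0.1953]
orientation: [-3.141, -0.0, 0.05]
wrist_force: [-0.4, 0.5, -1.6]
opening: 0.035
finger_force: 7.6
```

>>> arm_command(
  moves=[
    {"fingers": 35, "travel": [0, -1.5, -15], "yaw": 0},
    {"fingers": 35, "travel": [0, -1.5, -30], "yaw": 0},
    {"fingers": 35, "travel": [0, -1.5, -40], "yaw": 0},
    {"fingers": 35, "travel": [0, -1.5, -40], "yaw": 0},
  ],
)

```text
time_s: 21.55
position: [0.5058, -0.1681, 0.154]
orientation: [-3.14, 0.002, 0.05]
wrist_force: [-0.8, -0.4, -1.9]
opening: 0.0352
finger_force: 7.6
```

>>> arm_command(
  moves=[
    {"fingers": 35, "travel": [0, 0, -5], "yaw": 0},
    {"fingers": 35, "travel": [0, 0, -10], "yaw": 0},
    {"fingers": 35, "travel": [0, 0, -15], "yaw": 0},
    {"fingers": 35, "travel": [0, 0, -20], "yaw": 0},
  ],
)

```text
time_s: 21.95
position: [0.5065, -0.1697, 0.135]
orientation: [3.141, -0.0, 0.048]
wrist_force: [0.0, 0.4, -1.5]
opening: 0.0351
finger_force: 7.6
```

>>> arm_command(
  moves=[
    {"fingers": 35, "travel": [0, 0, -7], "yaw": 0},
    {"fingers": 35, "travel": [0, 0, -14], "yaw": 0},
    {"fingers": 35, "travel": [0, 0, -20], "yaw": 0},
    {"fingers": 35, "travel": [0, 0, -25], "yaw": 0},
    {"fingers": 35, "travel": [0, 0, -30], "yaw": 0},
  ],
)

```text
time_s: 22.45
position: [0.5064, -0.1696, 0.1047]
orientation: [-3.141, 0.0, 0.048]
wrist_force: [-0.1, 0.0, -2.0]
opening: 0.035
finger_force: 7.6
```

>>> arm_command(
  moves=[
    {"fingers": 35, "travel": [0, 0, -2], "yaw": 0},
    {"fingers": 35, "travel": [0, 0, -4], "yaw": 0},
    {"fingers": 35, "travel": [0, 0, -6], "yaw": 0},
    {"fingers": 35, "travel": [0, 0, -6], "yaw": 0},
  ],
)

```text
time_s: 22.85
position: [0.5064, -0.1696, 0.0991]
orientation: [-3.142, 0.0, 0.048]
wrist_force: [0.2, -0.3, -3.3]
opening: 0.0351
finger_force: 7.6
```

>>> arm_command(
  moves=[
    {"fingers": 35, "travel": [0, 0, -1], "yaw": 0},
    {"fingers": 35, "travel": [0, 0, -2], "yaw": 0},
    {"fingers": 35, "travel": [0, 0, -3], "yaw": 0},
    {"fingers": 35, "travel": [0, 0, -3], "yaw": 0},
  ],
)

```text
time_s: 23.25
position: [0.5074, -0.1696, 0.097]
orientation: [3.141, -0.002, 0.048]
wrist_force: [-0.8, 0.0, 4.5]
opening: 0.0351
finger_force: 7.7
```

>>> arm_command(
  moves=[
    {"fingers": 35, "travel": [0, 0, -1], "yaw": 0},
    {"fingers": 35, "travel": [0, 0, -2], "yaw": 0},
    {"fingers": 35, "travel": [0, 0, -2], "yaw": 0},
  ],
)

```text
time_s: 23.55
position: [0.5086, -0.1698, 0.0959]
orientation: [3.14, -0.005, 0.048]
wrist_force: [-0.4, 0.5, 11.4]
opening: 0.0353
finger_force: 8.3
```

Floor felt. I'll ease up slightly, open slowly and retreat.

>>> arm_command(
  moves=[
    {"fingers": 35.5, "travel": [0, 0, 2], "yaw": 0},
    {"fingers": 37, "travel": [0, 0, 2], "yaw": 0},
    {"fingers": 39, "travel": [0, 0, 2], "yaw": 0},
    {"fingers": 41, "travel": [0, 0, 2], "yaw": 0},
    {"fingers": 44, "travel": [0, 0, 2], "yaw": 0},
  ],
)

```text
time_s: 24.05
position: [0.5064, -0.1696, 0.0961]
orientation: [-3.142, 0.0, 0.048]
wrist_force: [0.3, 0.1, -0.1]
opening: 0.0439
finger_force: 0.0
```

>>> arm_command(
  moves=[
    {"fingers": 50, "travel": [0, 0, 0], "yaw": 0},
    {"fingers": 58, "travel": [0, 0, 0], "yaw": 0},
    {"fingers": 66, "travel": [0, 0, 0], "yaw": 0},
    {"fingers": 70, "travel": [0, 0, 0], "yaw": 0},
  ],
)

```text
time_s: 24.45
position: [0.5064, -0.1696, 0.0962]
orientation: [3.142, -0.0, 0.048]
wrist_force: [0.6, -0.1, -0.6]
opening: 0.0697
finger_force: 0.0
```

>>> arm_command(
  moves=[
    {"fingers": 70, "travel": [0, 0, 15], "yaw": 0},
    {"fingers": 70, "travel": [0, 0, 40], "yaw": 0},
    {"fingers": 70, "travel": [0, 0, 75], "yaw": 0},
    {"fingers": 70, "travel": [0, 0, 115], "yaw": 0},
    {"fingers": 70, "travel": [0, 0, 145], "yaw": 0},
  ],
)

```text
time_s: 24.95
position: [0.5068, -0.1695, 0.2436]
orientation: [3.141, -0.002, 0.048]
wrist_force: [0.6, -0.3, -0.1]
opening: 0.0701
finger_force: 0.0
```

```bash
python3 - <<'E'
from bench import *
from h import *
o=get_obs();print(o["time_s"],o["position"],o["wrist_force"])
def red(n):
    c=calibration(n);im=read_camera(n)
    hsv=cv2.cvtColor(im,cv2.COLOR_RGB2HSV);H,S,V=[hsv[:,:,i].astype(int) for i in range(3)]
    return c,H,S,V
c,H,S,V=red("wrist")
p=proj(c,(.506,-.169,.12));print("exp",p)
r=np.zeros(H.shape,bool);r[int(p[1])-60:int(p[1])+60,int(p[0])-60:int(p[0])+60]=1
n,l,s,ce=cv2.connectedComponentsWithStats((((H<8)|(H>172))&(S>140)&r).astype(np.uint8))
for i in range(1,n):
    if s[i,4]>8: print("red",s[i],ce[i],onz(c,ce[i],.115))
n,l,s,ce=cv2.connectedComponentsWithStats(((H>10)&(H<32)&(S>140)&(V>90)&r).astype(np.uint8))
for i in range(1,n):
    if s[i,4]>15: print("yel",s[i],ce[i],onz(c,ce[i],.14))
c,H,S,V=red("top")
p=proj(c,(.567,.227,.025));x,y=p.astype(int);print("dish exp",p)
m=(H[y-9:y+10,x-9:x+10]>15)&(H[y-9:y+10,x-9:x+10]<35)&(S[y-9:y+10,x-9:x+10]>90);print(m.sum(),np.argwhere(m).mean(0)-9)
E
```

```text
24.95 [ 0.50675747 -0.1695454   0.24355336] [ 0.60950187 -0.27404614 -0.05801153]
exp [253.36480522 173.04927907]
red [229 162   5  26  54] [230.61111111 172.40740741] [ 0.50438057 -0.14794082  0.115     ]
red [270 162   5  26  65] [272.66153846 172.72307692] [ 0.50595176 -0.1869329   0.115     ]
yel [246 178  12  11 103] [251.47572816 183.04854369] [ 0.50196975 -0.1675673   0.14      ]
dish exp [213.0459465  171.07888762]
15 [0.66666667 0.86666667]
```

```bash
python3 -c "
from bench import *
print(job_done())"
```

```text
the job is handed in; nothing more can be done
None
```

I handed the job in at about 25 s. The spacer was drawn out and released on the dish's floor, and the tongs are standing upright and released in their stand. Final camera checks agreed with this, but the hand-in returned no verdict. The squeeze on the spacer was about 13 N by my estimate while carrying it, and about 14 N when it touched the dish floor.

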